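# Load the belt rig and hold its tensioner back

## Robot

A 7-joint arm with a two-finger parallel gripper is mounted at the origin on a cart in front of the work surface, level with it; the furniture and walls round the work are solid. World frame = base frame: x ahead of the robot, y to its left, z up, the work surface at z = 0. Lengths are in m, angles in rad, forces in N, time in s.
With the tool pointing down it reaches from about 0.35 to 0.9 m from the base axis. Payload 7.2 kg.
Tool frame: the origin (TCP) lies on the front face of the gripper's body, between the roots of the fingers; the fingertips stand 73 mm ahead of it and the grasp point (between the pads) lies 54 mm ahead of it; z points along the fingers, y is the line along which they close (so a half turn about z gives the same grasp; the last joint's range is limited). The gripper opens to 85 mm and grips with 20 to 120 N. Pads are 22 mm wide; open, the fingers measure 114 mm over their backs; the gripper's body (76 mm by 85 mm) begins 54 mm behind the grasp point. The pads swing forward as they close: fully open they stand 13 mm farther back than shut.
Start: joints at [1.157, 0.411, -0.013, 1.596, 0.006, 1.134, -0.082], TCP at [0.212, -0.588, 0.304] pointing down, gripper open.
Joint ranges: [-2.95, 2.95], [-0.29, 1.99], [-1.47, 1.44], [0.14, 2.54], [-1.03, 4.17], [0.13, 1.85], [-2.86, 2.86]. Speed limits (rad/s): [2.39, 2.39, 3.01, 3.01, 3.14, 3.14, 3.14].

## Interface

Orientations are given as a rotation vector (axis times angle).
In Python, from bench import r, get_image, calibration, boxes_of, masks_of gives the robot as it stands.
- The arm moves only by the shell command python3 -m handwheel 'ROWS'. ROWS is JSON, a list that holds one entry, the list of rows, each a list of 7 numbers: the shift along the world's x, y, z in mm, then the turn, a rotation vector about the world's x, y, z in degrees, then the closure, from 0 (fully open) to 1 (shut). In form: [[[tx, ty, tz, rx, ry, rz, grip], ...]]. A call has 1 to 20 rows; each row shifts and turns the commanded pose from where the row before left it; what a row does not reach is not made up. A row lasts 1/10 s, in which the tool goes at most 50 mm and 8.59 degrees, less where a joint would pass 70% of its speed; a pose out of reach is approached as far as the arm can. A call is refused whole if a number of a shift passes 50 or a number of a turn 8.59, either way. A call with a gripper value outside its range is refused whole. The fingers move at their own pace and stop on an object; the grip force is fixed at half the most. Time passes only in rows, so rows that do not move let the fingers close. It gives the time, the measured TCP pose, the force, the opening and the grip force at its end, in the units of the state.
- r.get_obs(): the state, without advancing time (a new reading comes with each control period).
- get_image(name): name is "scene" or "side" or "wrist"; returns the picture (480x640x3 uint8, red, green, blue); there is no depth.
- calibration(name): a dict with "fx", "fy", "cx", "cy" (pixels), "view" (4x4, takes a point from world to camera coordinates); the wrist camera has in their place "tool_from_camera" (4x4, takes a point from camera to tool coordinates, whose origin is the TCP and whose axes are the flange's). Camera axes: x right, y down, z forward; pixel columns grow to the right and rows downward; lengths in m; the calibration is good to about 2 mm. A picture is of the moment at which its call begins: read the wrist's pose just before it. calibration takes no time and is no camera call.
- r.close_job(): hands the job in; it is judged then, once.
Trained networks look in the newest picture that a camera, given by its name, has taken for a name from the list of things; names that differ only in an ending like _2 or _b are one class to them, and where a whole thing is asked for, a point or a joint stands for the part that bears it (a point fixed in the world has none). Each returns a list of dicts, best first, with "conf" (0 to 1); they miss things now and then, are a little off and sometimes report something else, mostly with a low value. They report only what shows in the picture. A call takes as long as a camera call.
- boxes_of(camera, label): "at" ([row, column] in pixels, amid what is visible of it).
- masks_of(camera, label): "mask" (480x640 bool, what is visible of it) and "at" ([row, column] in pixels, amid what is visible of it).
The state is a dict: "clock": time; "joint_positions": joint angles; "joint_velocities": joint speeds; "tau": joint torques, N m; "ee_pos": TCP position; "tcp_rot": TCP orientation; "force": force on the tool from outside, world axes, zero at the start; "wrist_torque": the same for the moment, N m; "opening": opening from 0.0 (shut) to 1.0 (fully open); "grasp_force": force on a finger pad.
Only numpy, scipy, OpenCV 4.12 (cv2) and the standard library are available. Lean on these libraries where they do the work, as an engineer would, in place of code of your own. Each camera call takes 0.05 s, during which the arm holds its last target. There are 200 camera calls.

## Task

Get the belt rig ready for a colleague to slip the belt on. First take the pulley plate out of the wooden storage block and slide it all the way down into the aluminium slot of the blue rig, pulley on the same side as the tensioner's push bar, and let go of it. Then push the rig's sprung yellow tensioner arm by its bar towards the plate until it has clicked past the pawl, and finish while still holding it there with the fingers (it springs back if let go); do not shift the two small bottles or the battery cell.

Things in the scene. Friction and masses are not known exactly. Their poses are not given: they have to be found in the camera images.
- rig: belt rig, fixed to the bench: blue base plate 130 (x) x 250 (y) x 12 mm, origin at the centre of its underside, z up. At y = +60 mm stands an pale silver aluminium slot block (36 x 98 mm, top 57 mm above the bench); at y = -72 mm a grey bracket carries the yellow tensioner arm; the pawl sits between them. Its -x side faces the robot
- slot_mouth (a point): centre of the slot's mouth, on the top face of the slot block; rig axes. The slot is 11 mm wide along x, 73 mm long along y, 35 mm deep, with a 4 mm chamfer round the mouth
- slot_floor (a point): centre of the slot's floor, 35 mm below the mouth; rig axes
- pulley_plate: loose upright aluminium plate 8 mm thick (x) x 70 mm wide (y) x 125 mm high, 0.2 kg, with an orange pulley (36 mm across, sticking out 11 mm plus a 3 mm hub) on its -x face, 62 mm above its lower edge. Origin at the centre of its lower edge, z up. It starts upright in the storage block, pulley facing the robot
- plate_grip (a point): point on the plate's mid-plane, 110 mm above its lower edge and 15 mm below its upper edge: grasp here from above across the 8 mm thickness (plate axes). The pulley's rim ends 30 mm below this point
- plate_foot (a point): centre of the plate's lower edge (plate axes)
- pulley (a point): centre of the orange pulley, 10 mm in front (-x) of the plate's mid-plane
- rack: wooden storage block fixed to the bench, 56 (x) x 100 (y) x 38 mm, origin at the centre of its underside; its slot, 12 x 74 mm and 28 mm deep, holds the plate upright at the start
- tension_arm (a joint): angle of the tensioner arm: 0 relaxed (leaning 0.40 rad from vertical towards the rig's -y, away from the plate), growing as it is pushed towards the rig's +y (the plate), end stop at 0.70; upright at 0.40. A tooth on the arm lifts a sprung pawl from about 0.15, is on its crest at 0.29 and has clicked past at 0.44. Pushing at the bar takes about 5 N at first, 8 to 10 N past the click. Neither click nor friction holds it: it springs back when let go
- pawl (a joint): travel of the small steel pawl with a red button beside the tensioner arm: about 0 at rest, pushed back some 2 mm (0.002) while the arm's tooth passes, 0 again after the click; it moves by itself
- hinge_point (a point): the hinge of the tensioner arm, its axis along the rig's x, 48 mm above the bench
- push_bar (a point): middle of the arm's round black push bar (16 mm thick, 50 mm long, along the rig's x, sticking out from the arm towards the rig's -x). It lies 39 mm in front (-x) of the point hinge_point and moves about the hinge on an arc of 105 mm radius; about 145 mm above the bench when relaxed. Carry the plate well above it. Push it from its -y side, with fingers coming from above
- oil_bottle_mid (a point): middle of a small white oil bottle with dark cap, 36 mm across, 84 mm high; leave alone
- cell_mid (a point): middle of an upright green rechargeable battery cell, 18 mm across, 66 mm high; leave alone
- thread_lock_mid (a point): middle of a small red bottle, 23 mm across, 69 mm high; leave alone

How it is judged:
On the way:
1. the plate stands fully down in the rig's slot, pulley on the push bar's side, let go, with the tensioner arm still relaxed (joint under 0.12) (z of plate_foot in the frame of slot_floor between -0.004 and 0.004 m and x of plate_foot in the frame of slot_floor between -0.005 and 0.005 m and y of plate_foot in the frame of slot_floor between -0.006 and 0.006 m and angle between plate_grip's own z axis and vertical below 0.12 rad and x of pulley in the frame of rig below -0.003 m and contact force between the fingers and pulley_plate below 0.3 N and value of joint tension_arm below 0.12 rad), for 0.2 s.
At the end, for the whole second after the job is handed in: Plate in the rig's slot: foot within 4 mm of the floor, 5 mm across, 6 mm along, upright within 0.12 rad, pulley on the push bar's side, fingers off it; tensioner arm past its click (joint over 0.46, pawl back), still, held there by the fingers with over 3 N (z of plate_foot in the frame of slot_floor between -0.004 and 0.004 m and x of plate_foot in the frame of slot_floor between -0.005 and 0.005 m and y of plate_foot in the frame of slot_floor between -0.006 and 0.006 m and angle between plate_grip's own z axis and vertical below 0.12 rad and x of pulley in the frame of rig below -0.003 m and contact force between the fingers and pulley_plate below 0.3 N and value of joint pawl below 0.001 m and value of joint tension_arm above 0.46 rad and velocity of joint tension_arm between -0.15 and 0.15 rad/s and contact force between the fingers and tension_arm above 3 N); the arm keeps its last pose, push and grip.
It fails at once if the oil bottle, the battery cell or the red bottle is shifted by more than 25 mm (distance of any of oil_bottle_mid, cell_mid, thread_lock_mid from where it was at the start of the episode above 0.025 m).
It also fails if it takes over 54 s, if anything falls off the work surface, if the arm or the gripper's body presses on something with over 40 N, if the wrist force passes 120 N, or if a joint passes its speed limit or range.

## Working session

There is one attempt and no reset: what is moved stays moved. The work goes in short steps, Python scripts to look and compute and a shell command to move; the robot and the scene stay as the last step left them, time stands still between calls to the robot, and variables do not carry over. Pictures are saved under pics/ and viewed, at most 10 in all, crops included, and the job is handed in when it is done.

```bash
mkdir -p pics; ls
python3 - <<'E'
from bench import *
import cv2,numpy as np
o=r.get_obs();print(o)
for n in("scene","side"):
    im=get_image(n);cv2.imwrite(f"pics/{n}0.png",im[:,:,::-1]);c=calibration(n);print(n,c)
    for l in ["rig","pulley_plate","pulley","rack","tension_arm","push_bar","oil_bottle_mid","cell_mid","thread_lock_mid","pawl","slot_mouth"]:
        try:print(l,[(np.round(b["at"]),round(b["conf"],2)) for b in boxes_of(n,l)][:2])
        except Exception as e:print(l,e)
E
```

```text
pics
{'clock': 0.0, 'joint_positions': array([ 1.15675942,  0.41188338, -0.012734  ,  1.5970704 ,  0.00558386,
        1.13424867, -0.08220378]), 'joint_velocities': array([ 0.00244388, -0.00160092, -0.0011828 ,  0.00216431,  0.00033344,
       -0.00076383, -0.00052893]), 'tau': array([ 1.42301251e-04, -6.00627780e+01,  6.82081897e-01, -2.99415618e+01,
        1.38362162e-02,  1.04012931e-02,  1.48397237e-05]), 'ee_pos': array([ 0.21172106, -0.58764475,  0.30305234]), 'tcp_rot': array([-3.09322163e+00, -5.40325364e-01,  5.60927554e-04]), 'force': array([ 0.84537741, -0.68735621, -0.4637724 ]), 'wrist_torque': array([ 0.01065729,  0.03357956, -0.04348302]), 'grasp_force': 0.0, 'opening': 1.0000340494645246}
scene {'fx': 542.9325282880734, 'fy': 542.9325282880734, 'cx': 312.6174915368716, 'cy': 240.34184224473316, 'view': array([[-0.88920338, -0.45692735, -0.02312431,  0.51584533],
       [-0.25530345,  0.53750627, -0.8036835 ,  0.26957348],
       [ 0.37965444, -0.70873437, -0.59460752,  1.49854978],
       [ 0.        ,  0.        ,  0.        ,  1.        ]])}
rig [(array([351., 282
[... 602 characters left out ...]
[ 0.01358526, -0.41893786, -0.90791327,  0.08326787],
       [ 0.01954848,  0.9079348 , -0.41865529,  1.33625228],
       [ 0.        ,  0.        ,  0.        ,  1.        ]])}
rig [(array([226., 302.]), 0.84)]
pulley_plate [(array([264., 271.]), 0.65)]
pulley [(array([260., 271.]), 0.58)]
rack [(array([285., 271.]), 0.6), (array([262., 273.]), 0.59)]
tension_arm [(array([213., 303.]), 0.7)]
push_bar [(array([207., 305.]), 0.61)]
oil_bottle_mid [(array([337., 276.]), 0.75)]
cell_mid [(array([231., 301.]), 0.64), (array([360., 272.]), 0.58)]
thread_lock_mid [(array([237., 364.]), 0.56), (array([260., 270.]), 0.28)]
pawl []
slot_mouth [(array([226., 297.]), 0.96), (array([210., 305.]), 0.26)]
```

Run:
```python
import cv2
a=cv2.imread("pics/scene0.png")[190:420,180:450];b=cv2.imread("pics/side0.png")[150:400,180:420]
cv2.imwrite("pics/a.png",cv2.resize(a,None,fx=2.6,fy=2.6,interpolation=2));cv2.imwrite("pics/b.png",cv2.resize(b,None,fx=2.4,fy=2.4,interpolation=2))
```

```text
(no output)
```

View pics/a.png

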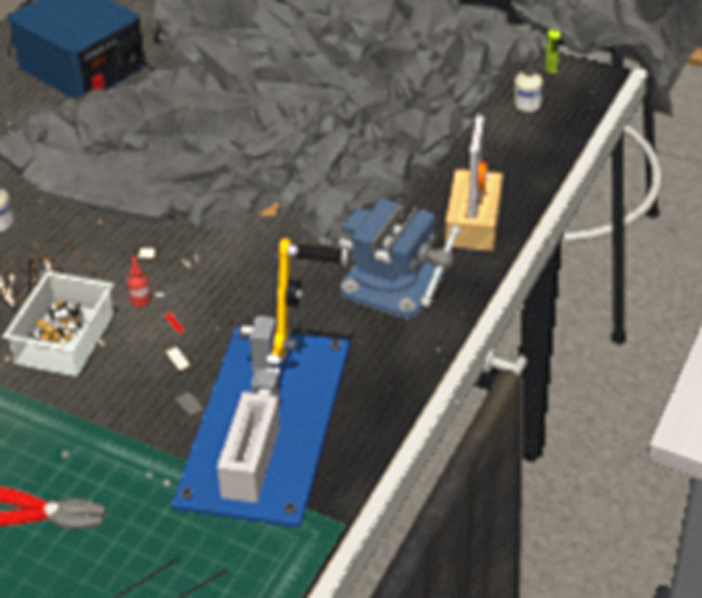

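View pics/b.png

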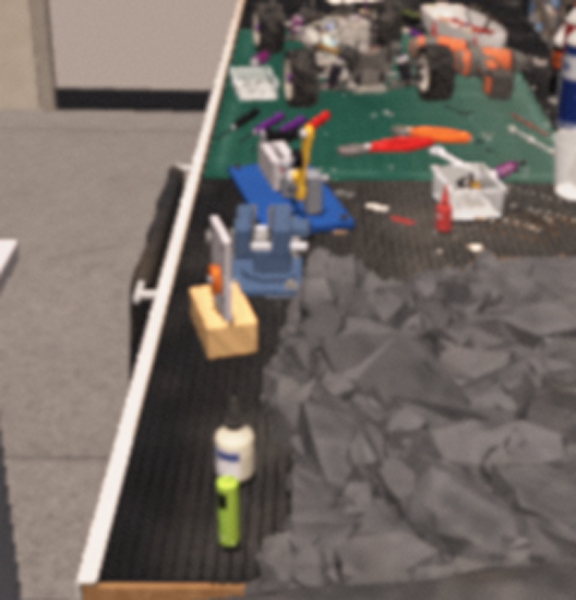

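The scene picture shows the rig (slot block around crop (250,440), yellow arm at (283,300)), with a vise between it and the rack. The plate stands in the rack at (478,150). Next I'll triangulate.

```bash
cat > h.py <<'E'
from bench import *
import numpy as np,cv2
from scipy.spatial.transform import Rotation as R
def cam(n,pose=None):
    c=calibration(n);K=np.array([[c["fx"],0,c["cx"]],[0,c["fy"],c["cy"]],[0,0,1]])
    if n=="wrist":
        p,rv=pose;T=np.eye(4);T[:3,:3]=R.from_rotvec(rv).as_matrix();T[:3,3]=p
        V=np.linalg.inv(T@c["tool_from_camera"])
    else: V=c["view"]
    return K,V
def tri(obs): # [(K,V,(row,col))]
    A=[]
    for K,V,(v,u) in obs:
        P=K@V[:3];A+= [u*P[2]-P[0],v*P[2]-P[1]]
    A=np.array(A);A/=np.linalg.norm(A[:,:3],axis=1)[:,None]
    return np.linalg.lstsq(A[:,:3],-A[:,3],rcond=None)[0]
def onz(K,V,rc,z):
    d=V[:3,:3].T@np.linalg.solve(K,[rc[1],rc[0],1]);o=-V[:3,:3].T@V[:3,3]
    return o+d*(z-o[2])/d[2]
def proj(K,V,p):
    q=K@(V[:3]@np.append(p,1));return q[1]/q[2],q[0]/q[2]
E
python3 - <<'E'
from h import *
S=cam("scene");D=cam("side")
f=lambda x,y:(190+y/2.6,180+x/2.6)
g=lambda x,y:(150+y/2.4,180+x/2.4)
for n,z,pts in [("block top",.057,[(245,393),(278,395),(219,465),(259,471)]),("base",.012,[(237,327),(350,340),(175,507),(300,522)]),("rack top",.038,[(458,170),(503,173),(447,223),(493,230)]),("red",.0,[(139,303)]),("oil",0,[(528,108)]),("cell",0,[(551,72)]),("vise",0,[(345,290),(415,312)]),("visetop",.09,[(380,205),(435,215),(455,232)]),("barend",.145,[(343,254),(290,250)])]:
    for p in pts: print(n,onz(*S,f(*p),z).round(3))
for n,z,pts in [("rack top",.038,[(190,288),(210,330),(256,318)]),("blocktop",.057,[(258,145),(278,140)]),("base",.012,[(230,168),(353,226)]),("oil",0,[(235,478)]),("platetop",.135,[(211,217),(224,221)])]:
    for p in pts: print("side",n,onz(*D,g(*p),z).round(3))
print("pulley",tri([(*S,(256,363)),(*D,(260,271))]),"mouth",tri([(*S,(354,283)),(*D,(226,297))]),"red",tri([(*S,(300,230)),(*D,(237,364))]),"bar",tri([(*S,(296,290)),(*D,(207,305))]))
print("cell",tri([(*S,(209,389)),(*D,(360,272))]),tri([(*S,(226,384)),(*D,(337,276))]))
E
```

```text
block top [0.524 0.327 0.057]
block top [0.493 0.315 0.057]
block top [0.5   0.419 0.057]
block top [0.461 0.408 0.057]
base [0.606 0.211 0.012]
base [0.484 0.174 0.012]
base [0.534 0.451 0.012]
base [0.416 0.413 0.012]
rack top [ 0.485 -0.124  0.038]
rack top [ 0.433 -0.142  0.038]
rack top [ 0.456 -0.025  0.038]
rack top [ 0.403 -0.037  0.038]
red [0.735 0.216 0.   ]
oil [ 0.473 -0.335  0.   ]
cell [ 0.475 -0.43   0.   ]
vise [0.532 0.094 0.   ]
vise [0.443 0.092 0.   ]
visetop [0.514 0.035 0.09 ]
visetop [0.45  0.024 0.09 ]
visetop [0.418 0.042 0.09 ]
barend [0.484 0.183 0.145]
barend [0.537 0.202 0.145]
side rack top [ 0.407 -0.048  0.038]
side rack top [ 0.439 -0.145  0.038]
side rack top [ 0.488 -0.118  0.038]
side blocktop [0.468 0.383 0.057]
side blocktop [0.498 0.407 0.057]
side base [0.423 0.399 0.012]
side base [0.609 0.189 0.012]
side oil [ 0.479 -0.355  0.   ]
side platetop [ 0.435 -0.058  0.135]
side platetop [ 0.451 -0.069  0.135]
pulley [ 0.44324653 -0.07594876  0.08410297] mouth [0.50268244 0.32650691 0.0182399 ] red [0.73759361 0.22130097 0.02746804] bar [0.53208804 0.22320087 0.12957142]
cell [ 0.48047756 -0.43042582  0.03357085] [ 0.47327111 -0.33888765  0.02148174]
```

```bash
python3 -m handwheel '[[[20,42,0,0,0,7.2,0.0],[20,42,0,0,0,7.2,0],[20,42,0,0,0,7.2,0],[20,42,0,0,0,7.2,0],[20,42,0,0,0,7.2,0],[20,42,0,0,0,7.2,0],[20,42,0,0,0,7.2,0],[20,42,0,0,0,7.2,0],[20,42,0,0,0,7.2,0],[20,42,0,0,0,7.2,0],[20,42,0,0,0,7.2,0],[10,42,0,0,0,7.2,0],[0,0,0,0,0,0,0],[0,0,0,0,0,0,0]]]'
python3 - <<'E'
from h import *
o=r.get_obs();P=(o["ee_pos"],o["tcp_rot"]);print(P,calibration("wrist"))
im=get_image("wrist");cv2.imwrite("pics/w1.png",im[:,:,::-1])
E
```

```text
clock: 2.6
ee_pos: [0.4419, -0.0834, 0.304]
tcp_rot: [1.884, 2.514, -0.0]
force: [-0.5, -1.4, 0.0]
opening: 0.999
grasp_force: 0.0
(array([ 0.44193554, -0.08339115,  0.30398165]), array([ 1.88389110e+00,  2.51375364e+00, -2.33240181e-04])) {'fx': 350.4930672947864, 'fy': 350.4930672947864, 'cx': 322.0397547923591, 'cy': 236.57014283237734, 'tool_from_camera': array([[-6.72836908e-04, -9.46481804e-01, -3.22756475e-01,
         8.47489716e-02],
       [ 9.99998810e-01, -1.08491689e-03,  1.09685790e-03,
        -7.12245763e-04],
       [-1.38832000e-03, -3.22755352e-01,  9.46481408e-01,
        -6.93601638e-02],
       [ 0.00000000e+00,  0.00000000e+00,  0.00000000e+00,
         1.00000000e+00]])}
```

View pics/w1.png

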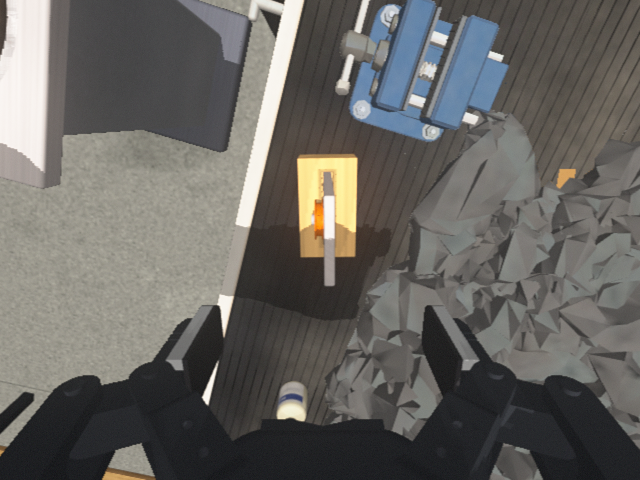

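The plate's top face runs from px (329,194) to (329.5,286) and is nearly aligned with the tool.

Run:
```python
from h import *
o=r.get_obs();W=cam("wrist",(o["ee_pos"],o["tcp_rot"]))
a,b=onz(*W,(194,329.3),.135),onz(*W,(286,329.7),.135);print(a,b,(a+b)/2,np.linalg.norm(a-b),np.degrees(np.arctan2(-(a-b)[0],(a-b)[1])))
c=[onz(*W,q,.038) for q in [(157,299),(157,357),(257,301),(257,356)]];print(np.round(c,3),np.mean(c,0))
M=R.from_rotvec(o["tcp_rot"]).as_matrix();print(M[:,1],np.degrees(np.arctan2(M[1,1],M[0,1])),M[:,2])
m=masks_of("wrist","pulley_plate")[0];ys,xs=np.where(m["mask"]);print(m["conf"],xs.min(),xs.max(),ys.min(),ys.max())
```

```text
[ 0.4364326  -0.05024274  0.135     ] [ 0.45671868 -0.11769246  0.135     ] [ 0.44657564 -0.0839676   0.135     ] 0.07043429609987391 16.739115070025168
[[ 0.407 -0.043  0.038]
 [ 0.459 -0.028  0.038]
 [ 0.435 -0.141  0.038]
 [ 0.489 -0.125  0.038]] [ 0.44755641 -0.08434096  0.038     ]
[ 9.60543665e-01  2.78129042e-01 -3.22072282e-04] 16.148572607060448 [-1.83995404e-04 -5.22551012e-04 -9.99999847e-01]
0.9 313 335 172 284
```

```bash
python3 -m handwheel '[[[5,-1,-28,0,0,0.6,0],[0,0,-40,0,0,0,0],[0,0,-40,0,0,0,0],[0,0,-20,0,0,0,0],[0,0,0,0,0,0,0],[0,0,0,0,0,0,1],[0,0,0,0,0,0,1],[0,0,0,0,0,0,1],[0,0,0,0,0,0,1],[0,0,0,0,0,0,1],[0,0,0,0,0,0,1],[0,0,0,0,0,0,1],[0,0,0,0,0,0,1],[0,0,0,0,0,0,1],[0,0,0,0,0,0,1]]]'
```

```text
clock: 4.2
ee_pos: [0.4474, -0.0851, 0.1765]
tcp_rot: [1.872, 2.521, 0.001]
force: [-0.2, 0.1, 6.3]
opening: 0.084
grasp_force: 59.7
```

```bash
python3 -m handwheel '[[[0,0,15,0,0,0,1],[0,0,30,0,0,0,1],[0,0,45,0,0,0,1],[0,0,45,0,0,0,1],[0,0,45,0,0,0,1],[9,31,5,0,0,0,1],[9,31,0,0,0,0,1],[9,31,0,0,0,0,1],[9,31,0,0,0,0,1],[9,31,0,0,0,0,1],[9,31,0,0,0,0,1],[9,31,0,0,0,0,1],[9,31,0,0,0,0,1],[9,31,0,0,0,0,1],[9,31,0,0,0,0,1],[0,0,0,0,0,0,1],[0,0,0,0,0,0,1],[0,0,0,0,0,0,1]]]'
python3 - <<'E'
from h import *
o=r.get_obs()
im=get_image("wrist");cv2.imwrite("pics/w2.png",im[:,:,::-1]);print(o["ee_pos"],o["tcp_rot"])
for l in["slot_mouth","rig","push_bar","pulley_plate"]:print(l,[(b["at"],b["conf"]) for b in boxes_of("wrist",l)][:2])
E
```

```text
clock: 6.0
ee_pos: [0.5367, 0.2239, 0.3604]
tcp_rot: [1.874, 2.521, -0.002]
force: [-0.2, -0.5, -1.3]
opening: 0.082
grasp_force: 59.2
[0.53673466 0.22385242 0.36038327] [ 1.87393521e+00  2.52148547e+00 -2.33379224e-03]
slot_mouth [([107.3, 321.9], 0.67)]
rig [([108.0, 325.6], 0.78)]
push_bar [([237.0, 294.4], 0.7)]
pulley_plate [([291.8, 320.9], 0.8), ([238.3, 294.8], 0.61)]
```

View pics/w2.png

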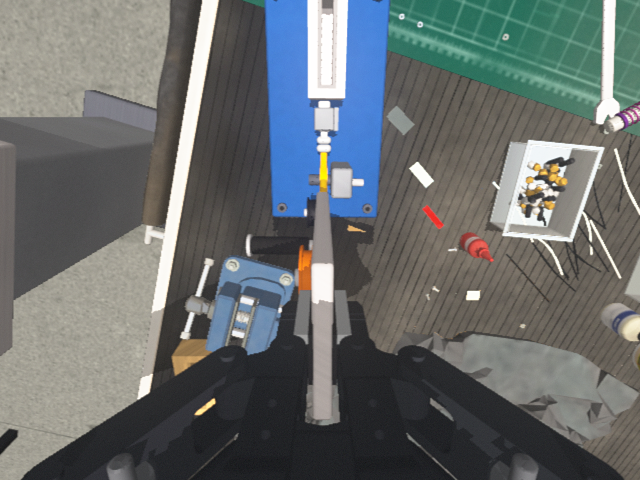

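The rig is dead ahead (slot block at px (326,50), cut off at the top), with the bar at (280,244) beneath. I'll move forward and zoom.

```bash
python3 -m handwheel '[[[-7,23,0,0,0,0,1],[-10,35,0,0,0,0,1],[-5,17,0,0,0,0,1],[0,0,0,0,0,0,1],[0,0,0,0,0,0,1]]]'
python3 - <<'E'
from h import *
o=r.get_obs()
im=get_image("wrist")[:,:,::-1];cv2.imwrite("pics/w3.png",im);print(o["ee_pos"],o["tcp_rot"])
cv2.imwrite("pics/w3c.png",cv2.resize(im[0:240,230:430],None,fx=2.5,fy=2.5,interpolation=2))
E
```

```text
clock: 6.75
ee_pos: [0.515, 0.2995, 0.3609]
tcp_rot: [1.872, 2.522, -0.001]
force: [0.0, -1.2, -2.3]
opening: 0.083
grasp_force: 59.2
[0.51495901 0.29954906 0.36089489] [ 1.87226287e+00  2.52201501e+00 -5.28616468e-04]
```

View pics/w3c.png

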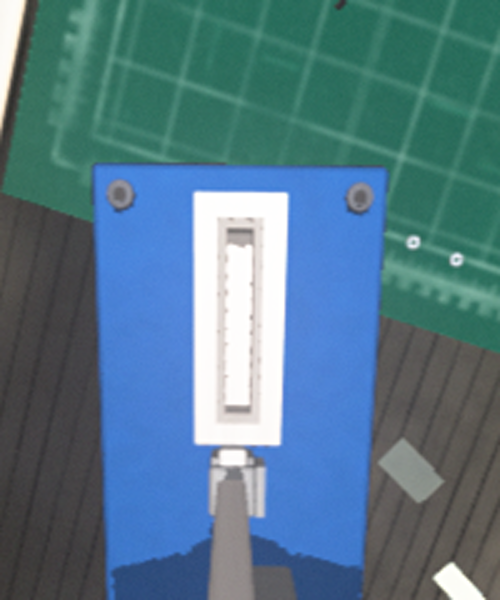

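Run:
```python
from h import *
o=r.get_obs();W=cam("wrist",(o["ee_pos"],o["tcp_rot"]))
f=lambda x,y:((y+.5)/2.5-.5,230+(x+.5)/2.5-.5)
for n,q in [("blk",[(194,193),(288,193),(194,444),(281,444)]),("ch",[(217,218),(262,218),(216,423),(261,423)])]:
    c=np.array([onz(*W,f(*p),.057) for p in q]);d=(c[0]+c[1]-c[2]-c[3])/2
    print(n,c.round(4).tolist(),c.mean(0).round(4),"L",np.linalg.norm(d),"w",np.linalg.norm(c[1]-c[0]),np.linalg.norm(c[3]-c[2]),"yaw",np.degrees(np.arctan2(-d[0],d[1])))
    for i,j in((0,2),(1,3)):
        e=c[i]-c[j];print(np.degrees(np.arctan2(-e[0],e[1])))
c=np.array([onz(*W,f(*p),.012) for p in [(93,164),(387,168),(107,570),(363,570)]])
for i,j in((0,2),(1,3)):
        e=c[i]-c[j];print("base",np.degrees(np.arctan2(-e[0],e[1])))
e=c[1]-c[0];print(np.linalg.norm(e),np.degrees(np.arctan2(e[1],e[0])))
M=R.from_rotvec(o["tcp_rot"]).as_matrix();print("tool y",np.degrees(np.arctan2(M[1,1],M[0,1])),M[:,2])
im=cv2.imread("pics/w3.png")
m=cv2.inRange(im[60:180,290:360],(215,215,215),(255,255,255));k,_=cv2.findContours(m,0,1);k=max(k,key=cv2.contourArea);print(cv2.minAreaRect(k))
```

```text
blk [[0.4665, 0.411, 0.057], [0.5016, 0.4215, 0.057], [0.4933, 0.3171, 0.057], [0.5288, 0.3277, 0.057]] [0.4976 0.3693 0.057 ] L 0.09764559883268994 w 0.036599610198140085 0.03701198422006843 yaw 16.048033057935367
15.927002877125748
16.169051557870603
ch [[0.4777, 0.4049, 0.057], [0.4946, 0.41, 0.057], [0.4998, 0.3283, 0.057], [0.518, 0.3337, 0.057]] [0.4975 0.3692 0.057 ] L 0.07980591293289077 w 0.017670238921578565 0.018996944219419044 yaw 16.586947682608425
16.110699577719142
17.06317760703517
base 15.971132786305544
base 16.239480586839917
0.12713266831134737 16.011013260877405
tool y 16.745416540475503 [ 3.63862695e-04 -9.26498005e-04 -9.99999505e-01]
((36.0, 67.0), (100.0, 36.0), 90.0)
```

```bash
python3 -m handwheel '[[[-6,23,0,0,0,-0.5,1],[-6,23,0,0,0,0,1],[-5,23,0,0,0,0,1],[0,0,-30,0,0,0,1],[0,0,-40,0,0,0,1],[0,0,-30,0,0,0,1],[0,0,0,0,0,0,1],[0,0,0,0,0,0,1],[0,0,0,0,0,0,1]]]'
python3 - <<'E'
from h import *
o=r.get_obs()
im=get_image("wrist")[:,:,::-1];cv2.imwrite("pics/w4.png",im);M=R.from_rotvec(o["tcp_rot"]).as_matrix()
print(o["ee_pos"],np.degrees(np.arctan2(M[1,1],M[0,1])))
s=get_image("scene")[:,:,::-1]
cv2.imwrite("pics/w4c.png",np.hstack([cv2.resize(im[100:420,250:400],(281,600)),cv2.resize(s[230:420,200:350],(474,600),interpolation=2)]))
E
```

```text
clock: 7.7
ee_pos: [0.4988, 0.3692, 0.263]
tcp_rot: [1.885, 2.512, 0.005]
force: [-0.3, 0.7, -2.0]
opening: 0.079
grasp_force: 59.1
[0.49882807 0.36921651 0.26304619] 16.250357407932025
```

View pics/w4c.png

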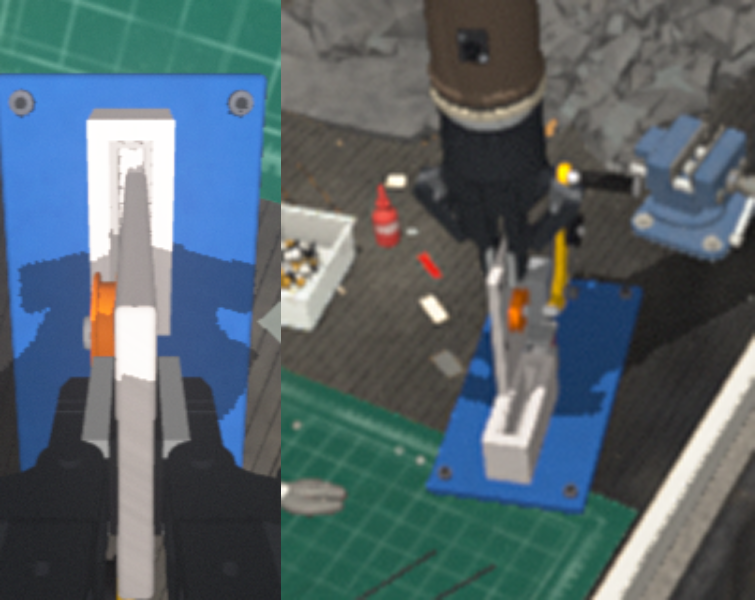

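Run:
```python
from h import *
o=r.get_obs();p=o["ee_pos"];W=cam("wrist",(p,o["tcp_rot"]));M=R.from_rotvec(o["tcp_rot"]).as_matrix()
f=lambda x,y:(100+y*320/600,250+x*150/281)
foot=p[2]-.1665;top=foot+.125
Y=np.array([-np.sin(np.radians(16.2)),np.cos(np.radians(16.2)),0]);X=np.array([Y[1],-Y[0],0])
s=np.array([.4975,.3692,0])
for n,q,z in [("top far L",(116,307),top),("top far R",(157,307),top),("foot far L",(122,167),foot),("foot far R",(146,167),foot),("blk BR",(170,334),.057),("blk TL",(87,119),.057),("blk TR",(175,119),.057)]:
    d=onz(*W,f(*q),z)-s;print(n,round(d@X*1e3,1),round(d@Y*1e3,1))
d=p-s;print("tcp",d@X,d@Y)
```

```text
top far L -2.9 37.0
top far R 4.6 37.0
foot far L -3.6 38.5
foot far R 5.1 38.5
blk BR 17.5 -47.0
blk TL -18.6 50.8
blk TR 17.8 50.8
tcp 0.0010692833337137713 -0.00011296336441405551
```

```bash
python3 -m handwheel '[[[-1,-1,-10,0,0,0,1],[0,0,-20,0,0,0,1],[0,0,-10,0,0,0,1],[0,0,-6,0,0,0,1],[0,0,-6,0,0,0,1],[0,0,-4,0,0,0,1],[0,0,0,0,0,0,1],[0,0,0,0,0,0,1]]]'
```

```text
clock: 8.6
ee_pos: [0.4969, 0.3682, 0.2052]
tcp_rot: [1.884, 2.514, 0.001]
force: [-0.0, 0.0, -0.4]
opening: 0.085
grasp_force: 59.2
```

```bash
python3 -m handwheel '[[[0,0,-6,0,0,0,1],[0,0,-5,0,0,0,1],[0,0,-3,0,0,0,1],[0,0,-2,0,0,0,1],[0,0,-1,0,0,0,1],[0,0,0,0,0,0,1],[0,0,0,0,0,0,1]]]'
```

```text
clock: 9.3
ee_pos: [0.497, 0.3681, 0.1886]
tcp_rot: [1.884, 2.514, 0.001]
force: [-1.5, -2.2, 6.1]
opening: 0.082
grasp_force: 60.2
```

```bash
python3 -m handwheel '[[[0,0,-1,0,0,0,1],[0,0,0,0,0,0,1],[0,0,0,0,0,0,0.5],[0,0,0,0,0,0,0.5],[0,0,0,0,0,0,0.5],[0,0,0,0,0,0,0.5],[0,0,0,0,0,0,0.5],[0,0,20,0,0,0,0.5],[0,0,40,0,0,0,0.5],[0,0,40,0,0,0,0.5],[0,0,40,0,0,0,0.5],[14,-48,20,0,0,0,0.5],[14,-48,0,0,0,0,1],[0,0,0,0,0,0,1],[0,0,0,0,0,0,1],[0,0,0,0,0,0,1]]]'
python3 - <<'E'
from h import *
o=r.get_obs();p=o["ee_pos"];W=cam("wrist",(p,o["tcp_rot"]));M=R.from_rotvec(o["tcp_rot"]).as_matrix();print(p,np.degrees(np.arctan2(M[1,1],M[0,1])))
im=get_image("wrist")[:,:,::-1];cv2.imwrite("pics/w5.png",im)
s=get_image("scene")[:,:,::-1]
print("bar",[(b["at"],b["conf"],onz(*W,b["at"],.145)) for b in boxes_of("wrist","push_bar")][:1])
print("bar s",[(b["at"],b["conf"],onz(*cam("scene"),b["at"],.145)) for b in boxes_of("scene","push_bar")][:1])
cv2.imwrite("pics/w5c.png",np.hstack([cv2.resize(im[:,200:440],(300,600)),cv2.resize(s[230:420,200:350],(474,600),interpolation=2)]))
E
```

```text
clock: 10.9
ee_pos: [0.5233, 0.2763, 0.3454]
tcp_rot: [-1.882, -2.514, -0.0]
force: [1.0, 0.4, -0.1]
opening: -0.006
grasp_force: 0.0
[0.52326851 0.27633328 0.34536954] 16.373206363997095
bar [([282.2, 309.9], 0.59, array([0.52644711, 0.22718302, 0.145     ]))]
bar s [([299.3, 289.2], 0.67, array([0.51724176, 0.25014563, 0.145     ]))]
```

View pics/w5c.png

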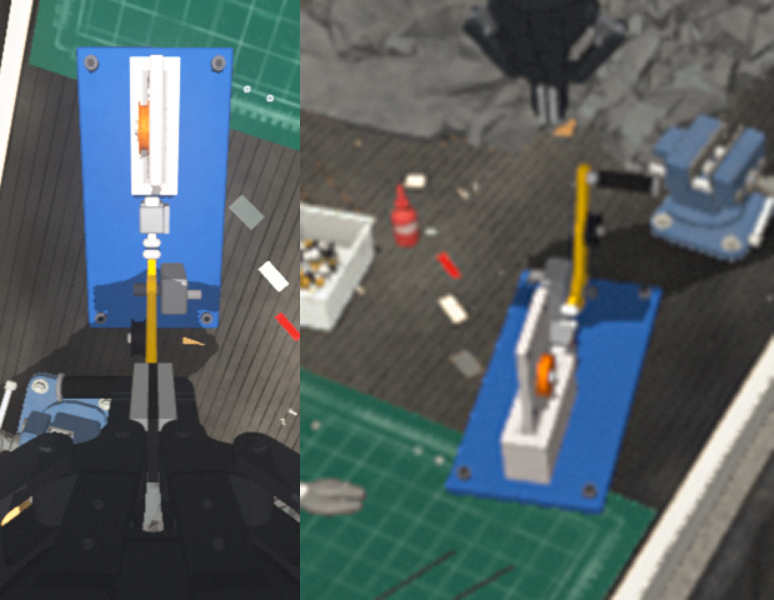

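The plate appears fully down in the slot and upright, with the pulley on the bar's side. The bar lies at full-image px about (276,309), left of the arm.

Run:
```python
from h import *
o=r.get_obs();p=o["ee_pos"];W=cam("wrist",(p,o["tcp_rot"]));a=np.radians(16.2)
Y=np.array([-np.sin(a),np.cos(a),0]);X=np.array([Y[1],-Y[0],0]);s=np.array([.4975,.3692,0]);rg=s-.06*Y
for q in [(309,248),(309,276),(310,304)]:
    d=onz(*W,q,.145)-rg;print((rg+d)[:2],d@X,d@Y)
f=lambda x,y:(y/1.25,200+x/1.25)
for n,q,z in [("plate top far",(156,55),.147),("plate top near",(156,190),.147),("blk TL",(131,57),.057),("blk BL",(131,195),.057),("BR",(178,195),.057)]:
    d=onz(*W,f(*q),z)-s;print(n,d@X,d@Y)
t=rg-.039*X-.145*Y;print("start tcp",t, "delta",(t-p)*1e3);print((p-rg)@X,(p-rg)@Y)
```

```text
[0.48148983 0.18739653] -0.06609601781607562 -0.11011802826471281
[0.50496855 0.19429554] -0.041624791486664404 -0.11004330791866106
[0.52871642 0.20023714] -0.017162199680201006 -0.11096307037309036
plate top far -0.00024866531029343853 0.035916126554702006
plate top near 0.00019242407449764274 -0.03573588619730975
blk TL -0.017767096110063798 0.050400753589320606
blk BL -0.018970179046767777 -0.04795289909863425
BR 0.01862162391678828 -0.047820591882574384
start tcp [0.51724172 0.16145914 0.        ] delta [  -5.89950725 -115.29244956 -345.27688691]
-0.0011691724183521559 -0.03593129873719361
```

```bash
python3 -m handwheel '[[[-2,-40,0,0,0,0,1],[-3,-40,0,0,0,0,1],[-3,-41,0,0,0,0,1],[0,0,-40,0,0,0,1],[0,0,-40,0,0,0,1],[0,0,-40,0,0,0,1],[0,0,-27,0,0,0,1],[0,0,0,0,0,0,1],[0,0,0,0,0,0,1],[0,0,0,0,0,0,1]]]'
python3 - <<'E'
from h import *
s=get_image("scene")[:,:,::-1];d=get_image("side")[:,:,::-1]
cv2.imwrite("pics/w6c.png",np.hstack([cv2.resize(s[210:400,200:350],(395,500),interpolation=2),cv2.resize(d[150:270,240:336],(400,500),interpolation=2)]))
E
```

```text
clock: 12.1
ee_pos: [0.5166, 0.1554, 0.2002]
tcp_rot: [1.882, 2.514, 0.004]
force: [-0.3, -0.2, -0.4]
opening: 0.0
grasp_force: 0.0
```

View pics/w6c.png

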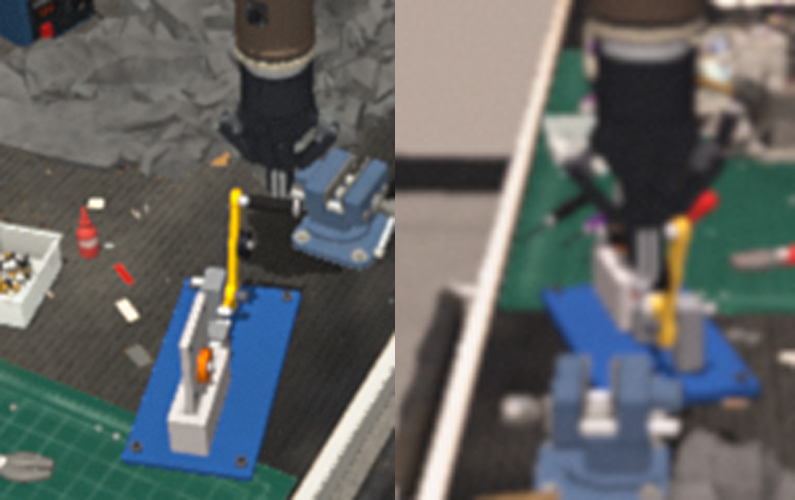

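Fingers are behind the bar, clear of the vise. Approach until contact.

```bash
python3 -m handwheel '[[[-3,10,0,0,0,0,1],[-2,7,0,0,0,0,1],[-1,4,0,0,0,0,1],[-1,3,0,0,0,0,1],[0,0,0,0,0,0,1],[0,0,0,0,0,0,1]]]'
```

```text
clock: 12.8
ee_pos: [0.5096, 0.1773, 0.199]
tcp_rot: [1.883, 2.511, -0.001]
force: [2.1, -5.9, 4.3]
opening: 0.003
grasp_force: 3.3
```

```bash
python3 -m handwheel '[[[-2,6,0,0,0,0,1],[-2,6,0,0,0,0,1],[-2,6,0,0,0,0,1],[-1,6,0,0,0,0,1],[-2,6,0,0,0,0,1],[-2,6,0,0,0,0,1],[-1,5,0,0,0,0,1],[-1,5,0,0,0,0,1],[-1,4,0,0,0,0,1],[-1,3,0,0,0,0,1],[0,0,0,0,0,0,1],[0,0,0,0,0,0,1],[0,0,0,0,0,0,1],[0,0,0,0,0,0,1]]]';  python3 - <<'E'
from h import *
o=r.get_obs();p=o["ee_pos"];a=np.radians(16.2)
Y=np.array([-np.sin(a),np.cos(a),0]);X=np.array([Y[1],-Y[0],0]);rg=np.array([.4975,.3692,0])-.06*Y
print((p-rg)@X,(p-rg)@Y,o["force"]@X,o["force"]@Y)
s=get_image("scene")[:,:,::-1];d=get_image("side")[:,:,::-1]
cv2.imwrite("pics/w7c.png",np.hstack([cv2.resize(s[210:400,200:350],(395,500),interpolation=2),cv2.resize(d[150:270,240:336],(400,500),interpolation=2)]))
E
```

```text
clock: 14.2
ee_pos: [0.4945, 0.2293, 0.1986]
tcp_rot: [1.884, 2.51, -0.004]
force: [2.1, -9.3, 3.2]
opening: 0.0
grasp_force: 4.3
-0.04187270357919961 -0.07351122539915138 -0.5262030567391214 -9.504271386584138
```

View pics/w7c.png

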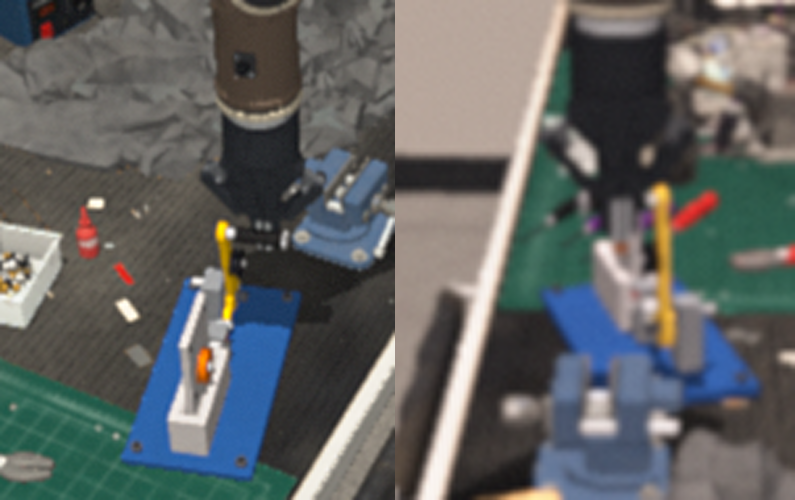

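Run:
```python
from h import *
a=np.radians(16.2);Y=np.array([-np.sin(a),np.cos(a),0]);X=np.array([Y[1],-Y[0],0]);rg=np.array([.4975,.3692,0])-.06*Y
S=cam("scene");k=395/150
for t in(0,.3,.4,.46,.5,.55,.6,.65):
    b=rg-.005*X+(-.072+.105*np.sin(t-.4))*Y+np.array([0,0,.048+.105*np.cos(t-.4)])
    v,u=proj(*S,b);print(t,round((u-200)*k),round((v-210)*k))
o=r.get_obs();print(o["clock"],o["force"],np.abs(o["joint_velocities"]).max())
```

```text
0 238 200
0.3 231 214
0.4 228 220
0.46 227 224
0.5 226 227
0.55 225 231
0.6 224 236
0.65 222 240
14.3 [ 2.03552777 -7.65493005  3.4901969 ] 0.001574949512568498
```

```bash
python3 -c "
from bench import r
print(r.close_job())"
```

```text
the job is handed in; nothing more can be done
None
```

The job is handed in, with no verdict returned: the plate stands fully down in the rig's slot, pulley on the push bar's side and let go; the fingers hold the tensioner arm at an estimated 0.55–0.6 rad, past the 0.44 click (pawl not checked directly), with about 8–9 N, and nothing touched the bottles or the cell.

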